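Stow the block plane and ease the heavy chest lid shut

ROBOT

A 6-joint arm with a two-finger parallel gripper is mounted at the origin on the work surface. World frame = base frame: x ahead of the robot, y to its left, z up, the work surface at z = 0. Lengths are in m, angles in rad, forces in N, time in s.
With the tool pointing down it reaches from about 0.25 to 0.775 m from the base axis. Payload 4 kg.
Tool frame: the origin (TCP) lies midway between the tips of the shut fingers; the grasp point (between the pads) lies 19 mm behind it; z points along the fingers, y is the direction in which the jaws open and shut (so a half turn about z gives the same grasp; the last joint's range is limited). The gripper opens to 94 mm and grips with 3 to 60 N. Pads are 16 mm wide; open, the fingers measure 119 mm over their backs; the gripper's body (75 mm by 177 mm) begins 78 mm behind the grasp point.
Start: joints at [-1.275, 0.087, 1.371, -0, 1.684, -0.103], TCP at [0.214, -0.507, 0.206] pointing down, gripper open.
Joint ranges: [-3.1, 3.1], [-0.76, 2.03], [0.27, 2.55], [-1.08, 4.22], [0.17, 2.65], [-2.57, 2.57]. Speed limits (rad/s): [2.79, 2.79, 3.14, 3.14, 3.14, 3.14].

INTERFACE

Orientations are given as [roll, pitch, yaw] about the fixed x, y, z axes, in that order (R = Rz(yaw) Ry(pitch) Rx(roll)).
In Python, from bench import robot, cams gives the robot as it stands.
- The arm moves only by the tool step_arm, never from a script. Its argument "plan" is a list that holds one entry, the list of rows, each a list of 5 numbers: the shift along the world's x, y, z in mm, then the turn about the world's z in rad, then the opening in per cent of the stroke, from 0 (shut) to 100 (fully open). In form: [[[tx, ty, tz, turn, fingers], ...]]. A call has 1 to 8 rows; each row is the pose to reach, as a shift and turn from the pose commanded when the call began; what a row does not reach only later rows make up. A row lasts 1/12 s, in which the tool goes at most 41.7 mm and 7.16 degrees, less where a joint would pass 70% of its speed; a pose out of reach is approached as far as the arm can. A call with a gripper value outside its range is refused whole. The fingers move at their own pace and stop on an object; the grip force is fixed at half the most. Time passes only in rows, so rows that repeat a pose let the fingers close. It gives the time, the measured TCP pose, the force and the opening at its end, in the units of the state.
- robot.get_obs(): the state, without advancing time (a new reading comes with each control period).
- cams.snapshot(name): name is "scene" or "top"; returns a dict with "frame" (384x512x3 uint8, red, green, blue), "camera_matrix" (3x3 intrinsics, pixels), "origin" and "attitude" of the camera in the world. Camera axes: x right, y down, z forward; pixel columns grow to the right and rows downward; lengths in m; the calibration is good to about 2 mm. A picture is of the moment at which its call begins. There is no depth.
- robot.close_job(): hands the job in, once; it reports no verdict.
The state is a dict: "time": time; "joint_positions": joint angles; "qvel": joint speeds; "joint_torque": joint torques, N m; "tool_pos": TCP position; "ee_rot": TCP orientation; "wrist_force": force on the tool from outside, world axes, zero at the start; "wrist_torque": the same for the moment, N m; "width": finger opening in m.
Only numpy, scipy, OpenCV 4.12 (cv2) and the standard library are available. Lean on these libraries where they do the work, as an engineer would, in place of code of your own. Each camera call takes 0.05 s, during which the arm holds its last target. There are 200 camera calls.

TASK

Lay the steel block plane flat on its sole in the empty bay of the green tool chest and let go of it. Then ease the heavy lid down without ever letting it drop or slam, and push it down onto its springy rubber seal, firmly enough to close it but no harder than needed (the sheet metal dents), so that it stays fully closed, flush on the chest, when you let go. Leave everything else where it is.

Things in the scene. Friction and masses are not known exactly. Their poses are not given: they have to be found in the camera images.
- chest: green steel tool chest fixed to the bench, open on top: 170 mm deep (x), 320 mm wide (y), rim 70 mm up, walls and floor 8 mm. Origin: centre of underside; x runs from the front to the hinge side (away from the robot at yaw 0), y along the hinge, z up. A divider, top 50 mm up, lies at y = -30 mm: the -y bay holds an amber jar and a brown stone, the +y bay is empty
- bay (a point): centre of the floor of the empty bay, 8 mm above the bench; the bay is 154 mm (chest x) by 179 mm (chest y), dark liner
- plane_mid (a point): centre of the loose block plane, 20 mm above its sole: a steel body 120 mm long (x), 44 mm wide (y), 22 mm high, with a small brass knob at +x and a dark wooden cap above, 40 mm high overall, 0.45 kg. Grasp it across its 44 mm width. It starts flat on the bench, on the left or the right of the chest
- lid (a joint): lid angle: 0 fully closed, grows as it opens, 1.5 to 1.65 (upright) at the start. Green steel plate 170 x 320 x 4 mm, about 1.6 kg (not known exactly). Hinge friction (about 0.8 N m) holds it where it is while steep; below about 1 rad its weight wins and it falls unless held back (2 to 5 N at the bar)
- lid_hinge (a point): middle of the hinge line, at mid-thickness of the lid plate, 72 mm above the bench; the line runs along chest y, 85 mm behind the chest's centre. Its axes turn with the lid and equal the chest's when closed
- lid_bar (a point): middle of the lid's round steel handle bar, 12 mm thick, 120 mm long along chest y, in the plane of the lid plate, 45 mm beyond its front edge (39 mm clear gap), 215 mm from the hinge line. Can be pinched from above across chest x at any lid angle. Upright lid: the bar is on top, 287 mm up; closed: 72 mm up, in front of the chest. Axes turn with the lid
- glue: white bottle with blue cap, 54 mm dia, 150 mm high; bystander
- tin: yellow can, 66 mm dia, 110 mm high; bystander
- driver: red screwdriver; bystander
- mallet: hammer; bystander
- tape: orange tape measure 60 x 35 x 60 mm; bystander
- mug: blue mug; bystander
- jar: small amber jar in the chest's other bay, 44 mm dia, 40 mm high; bystander
- stone: brown sharpening stone in the chest's other bay, 50 x 90 x 20 mm; bystander
- seal: springy black rubber seal, 280 mm long along chest y, along the front rim, standing 6 mm proud of it; origin in its middle at rim height (goes down up to 6 mm as it is squashed). The lid meets it at about 0.04 rad, rests on it at 0.01 to 0.03, and must be pressed on, with about 3 to 8 N at its front edge or bar, to 0 where it stops hard; it then stays shut by itself
Not all that is in view belongs to the job. Leave any pink or red look-alike of the part that bears plane_mid alone.

How it is judged:
By the outcome, as a careful person would: the job done as asked, in the order asked, and still so for the second after the job is handed in, with the robot touching nothing.
It also fails if it takes over 72 s, if anything falls off the work surface, if the arm or the gripper's body presses on something with over 40 N, if the wrist force passes 120 N, or if a joint passes its speed limit or range.

## Working session

There is one attempt and no reset: what is moved stays moved. The work goes in short steps, Python scripts to look and compute and a tool call to move; the robot and the scene stay as the last step left them, time stands still between calls to the robot, and variables do not carry over. Pictures are saved under pics/ and viewed, about 8 in all and at most 12, crops included, and the job is handed in when it is done.

Besides the shell and the picture viewer there is one more tool, called after "Request:" as a command line: name --argument value ..., lists and objects as JSON in quotes. step_arm: Moves the arm, as the interface text tells. Its arguments: {"type":"object","properties":{"plan":{"type":"array"}},"required":["plan"]}

```bash
mkdir -p pics; ls
cat > h.py <<'E'
import numpy as np, cv2
from bench import robot, cams
def snap(n,fn):
    s=cams.snapshot(n); cv2.imwrite('pics/'+fn,cv2.cvtColor(s['frame'],cv2.COLOR_RGB2BGR)); np.savez('pics/'+fn[:-4]+'.npz',**{k:np.array(v) for k,v in s.items()}); return s
def ld(fn): return dict(np.load('pics/'+fn))
def R(s):
    a=np.array(s['attitude'])
    if a.shape==(3,3): return a
    from scipy.spatial.transform import Rotation as Ro
    return Ro.from_euler('xyz',a).as_matrix()
def ray(s,u,v):
    d=R(s)@np.linalg.inv(s['camera_matrix'])@np.array([u,v,1.]); return np.array(s['origin']),d/np.linalg.norm(d)
def onz(s,u,v,z):
    o,d=ray(s,u,v); return o+d*(z-o[2])/d[2]
def proj(s,p):
    q=s['camera_matrix']@(R(s).T@(np.array(p)-s['origin'])); return q[:2]/q[2]
E
python3 - <<'E'
from h import *
for n in ('scene','top'):
    s=snap(n,n+'0.png'); print(s['origin'],s['attitude'],s['camera_matrix'])
a=[cv2.imread(f'pics/{n}0.png') for n in('scene','top')]
print(robot.get_obs())
E
```

```text
pics
[ 1.08558509 -0.6038896   0.8497117 ] [-2.34929147 -0.01692643  0.76230404] [[424.59200548   0.         252.40859018]
 [  0.         424.59200548 188.56460073]
 [  0.           0.           1.        ]]
[ 0.4984453  -0.00400305  1.074922  ] [-3.08288002e+00  1.61647461e-04 -1.58134330e+00] [[378.3020023    0.         254.70692233]
 [  0.         378.3020023  187.53713581]
 [  0.           0.           1.        ]]
{'time': 0.1, 'joint_positions': array([-1.27507345e+00,  8.78722601e-02,  1.37210855e+00, -3.78831565e-05,
        1.68361892e+00, -1.03076284e-01]), 'qvel': array([ 0.00105267, -0.00203975, -0.00320904, -0.00086352,  0.00109059,
        0.00071525]), 'joint_torque': array([ 2.38374603e-03, -3.41252661e+01, -3.03301370e+01,  7.20275240e-02,
        3.04290396e-02, -9.18663818e-05]), 'tool_pos': array([ 0.21341837, -0.50635392,  0.20442331]), 'ee_rot': array([-3.13959236e+00, -1.69064316e-04,  3.98794766e-01]), 'wrist_force': array([ 0.26676893,  0.410971  , -0.28749268]), 'wrist_torque': array([-0.00693608,  0.03195161, -0.01339536]), 'width': 0.09396812467117041}
```

View pics/scene0.png

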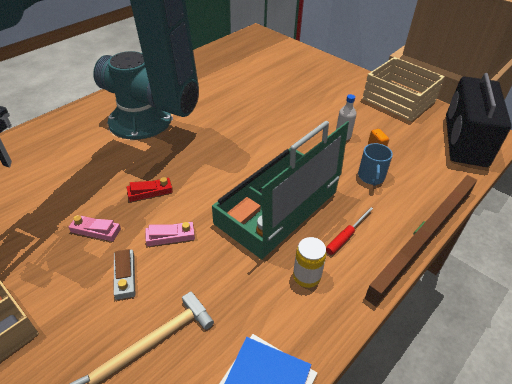

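View pics/top0.png

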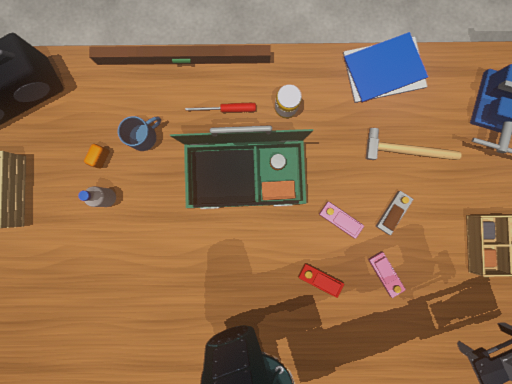

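The scene view shows the grey plane at about (123,273), with pink and red look-alikes around it, and the chest at about (270,200) with its lid upright. In the top view the plane is at (395,213) with its knob at (405,200). The chest spans about x 185–307 and y 130–208, with the empty bay on the left.

Run:
```python
from h import *
s=ld('top0.npz'); f=s['frame']
hsv=cv2.cvtColor(f,cv2.COLOR_RGB2HSV)
# plane: non-wood pixels in window
w=(slice(185,240),slice(370,420)); 
m=np.zeros(f.shape[:2],np.uint8)
g=((hsv[...,1]<70)&(hsv[...,2]>90)).astype(np.uint8)
m[w]=g[w]; 
c=max(cv2.findContours(m,cv2.RETR_EXTERNAL,cv2.CHAIN_APPROX_NONE)[0],key=cv2.contourArea)
r=cv2.minAreaRect(c); print(r); b=cv2.boxPoints(r)
P=np.array([onz(s,*p,0.02) for p in b]); print(P.round(4), P.mean(0))
print([np.linalg.norm(P[i]-P[i-1]).round(4) for i in range(4)])
# chest green
gm=((hsv[...,0]>60)&(hsv[...,0]<95)&(hsv[...,1]>90)).astype(np.uint8); gm[:115]=0;gm[220:]=0;gm[:,:165]=0;gm[:,320:]=0
cv2.imwrite('pics/gm.png',gm*255)
A=cv2.resize(cv2.cvtColor(f,cv2.COLOR_RGB2BGR)[115:220,165:325],None,fx=5,fy=5,interpolation=cv2.INTER_CUBIC)
cv2.imwrite('pics/crop1.png',A)
B=cv2.resize(cv2.cvtColor(f,cv2.COLOR_RGB2BGR)[180:245,365:425],None,fx=6,fy=6,interpolation=cv2.INTER_CUBIC)
cv2.drawContours(B,[((b-[365,180])*6).astype(int)],0,(0,255,0),1)
s2=ld('scene0.npz')['frame']
C=cv2.resize(cv2.cvtColor(s2,cv2.COLOR_RGB2BGR)[240:310,100:150],None,fx=5.5,fy=5.5,interpolation=cv2.INTER_CUBIC)
H=max(B.shape[0],C.shape[0]);pad=lambda x:cv2.copyMakeBorder(x,0,H-x.shape[0],0,0,cv2.BORDER_CONSTANT)
cv2.imwrite('pics/crop2.png',np.hstack([pad(B),pad(C)]))
```

```text
((394.67230224609375, 212.47723388671875), (16.77627944946289, 43.342430114746094), 32.2756462097168)
[[ 0.449  -0.3401  0.02  ]
 [ 0.5502 -0.4077  0.02  ]
 [ 0.5248 -0.4465  0.02  ]
 [ 0.4239 -0.3787  0.02  ]] [ 0.48698277 -0.39325862  0.02      ]
[np.float64(0.0461), np.float64(0.1217), np.float64(0.0463), np.float64(0.1215)]
```

View pics/crop1.png

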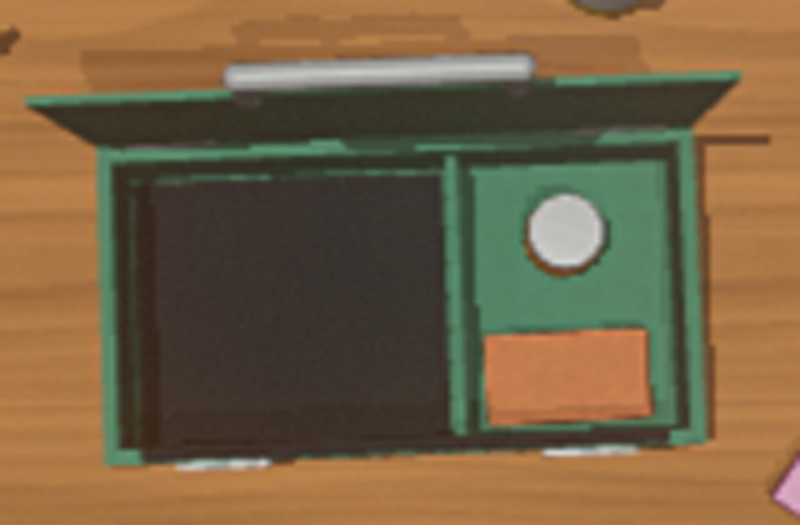

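View pics/crop2.png

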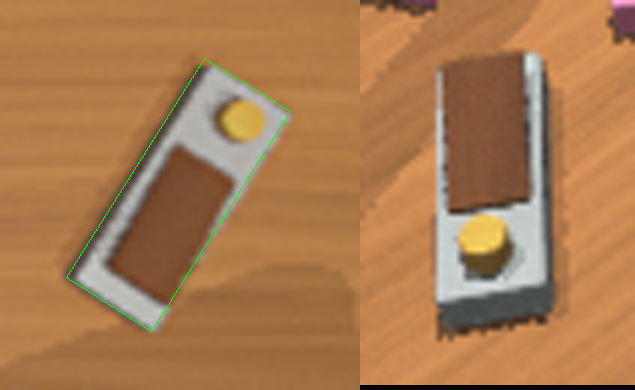

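The crops show the chest's front rim corners at (107,465) and (707,443) and its rear corners at about (100,150) and (693,132), with the bar ends at (228,76) and (532,66). The plane's outline fits, and its knob points up and to the right.

Run:
```python
from h import *
s=ld('top0.npz')
q=lambda x,y:(x/5+165-.4,y/5+115-.4)
P={k:onz(s,*q(*v),z) for k,v,z in [('FL',(107,465),.07),('FR',(707,443),.07),('BL',(100,150),.07),('BR',(693,134),.07),('dt',(452,157),.05),('db',(460,433),.05),('bL',(228,77),.287),('bR',(532,67),.287),('linTL',(155,183),.008),('linBR',(450,440),.008)]}
for k,v in P.items(): print(k,v.round(4))
yf=P['FL']-P['FR'];print('yaw',np.arctan2(-yf[0],yf[1]),np.linalg.norm(yf))
yf=P['BL']-P['BR'];print('yaw',np.arctan2(-yf[0],yf[1]),np.linalg.norm(yf))
yf=P['bL']-P['bR'];print('yawbar',np.arctan2(-yf[0],yf[1]),np.linalg.norm(yf))
c=(P['FL']+P['FR']+P['BL']+P['BR'])/4; print('c',c)
yaw=np.arctan2(-(P['FL']-P['FR'])[0],(P['FL']-P['FR'])[1])
Rz=np.array([[np.cos(yaw),-np.sin(yaw),0],[np.sin(yaw),np.cos(yaw),0],[0,0,1]])
F=(P['FL']+P['FR'])/2; C=F+Rz@[.085,0,0]; C[2]=0
print('C from front',C,'hinge',C+Rz@[.085,0,.072],'bay',C+Rz@[0,.0635,.008],'bar',(P['bL']+P['bR'])/2)
for p in [(.085,.16,.07),(.085,-.16,.07),(-.077,.153,.008)]: print(((proj(s,C+Rz@p)+.4-[165,115])*5))
s2=ld('scene0.npz')
# check with bar in scene
o=s2['frame']; print([proj(s2,C+Rz@p).round(1) for p in [(.085,-.16,.07),(-.085,-.16,.07),(-.085,.16,.07),(-.085,-.16,0)]])
for th in (1.5,1.55,1.6,1.65):
  r=.215; H=lambda y:C+Rz@np.array([.085-r*np.cos(th),y,.072+r*np.sin(th)])
  print(th,[((proj(s,H(y))+.4-[165,115])*5).round(1) for y in(.06,-.06)],[proj(s2,H(y)).round(1) for y in(.06,-.06)])
B=cv2.cvtColor(s2['frame'],cv2.COLOR_RGB2BGR)[110:260,200:360]
cv2.imwrite('pics/crop3.png',cv2.resize(B,None,fx=4,fy=4,interpolation=cv2.INTER_CUBIC))
```

```text
FL [0.5061 0.1784 0.07  ]
FR [ 0.5144 -0.1402  0.07  ]
BL [0.6747 0.1821 0.07  ]
BR [ 0.68   -0.1357  0.07  ]
dt [ 0.6723 -0.0065  0.05  ]
db [ 0.5216 -0.0092  0.05  ]
bL [0.6671 0.088  0.287 ]
bR [ 0.67  -0.04   0.287]
linTL [0.6663 0.1623 0.008 ]
linBR [ 0.5186 -0.0037  0.008 ]
yaw 0.026064763578574908 0.31863475725187934
yaw 0.016635075498224534 0.3178980988440146
yawbar 0.02266217253036708 0.12807918405094582
c [0.59381789 0.02114324 0.07      ]
C from front [0.59524894 0.0213059  0.        ] hinge [0.68022006 0.02352115 0.072     ] bay [0.59359401 0.08478433 0.008     ] bar [0.66853044 0.02402558 0.287     ]
[ 97.49263986 147.55360793]
[694.14501    125.87555896]
[137.8034286  451.01390497]
[array([260.8, 241.7]), array([210. , 205.2]), array([289.6, 146.6]), array([211.4, 223.5])]
1.5 [array([239.9,  85.7]), array([524.6,  75.3])] [array([323.1, 121.9]), array([289.9, 146.3])]
1.55 [array([239. ,  60.2]), array([523.6,  49.9])] [array([327. , 123.6]), array([293.9, 148.3])]
1.6 [array([238.3,  35. ]), array([522.7,  24.7])] [array([331. , 125.6]), array([298. , 150.6])]
1.65 [array([237.7,  10.3]), array([521.6,  -0. ])] [array([334.9, 127.8]), array([302.1, 153. ])]
```

View pics/crop3.png

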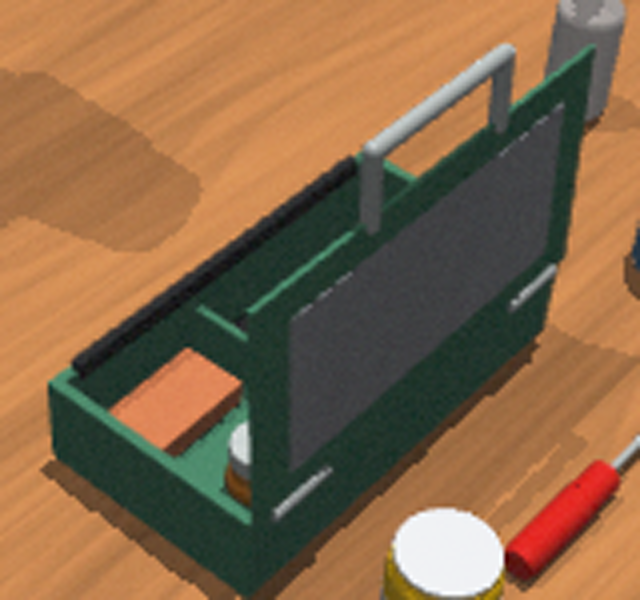

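The bar's pixels fit a lid angle of about 1.53. The chest centre is at (0.5945, 0.021) with a yaw of about 0.022. Next I move over the plane.

Request:
step_arm --plan '[[[273,114,-50,-0.989,75],[273,114,-50,-0.989,75],[273,114,-50,-0.989,75],[273,114,-50,-0.989,75],[273,114,-50,-0.989,75],[273,114,-90,-0.989,75],[273,114,-90,-0.989,75],[273,114,-90,-0.989,75]]]'

```text
time: 0.77
tool_pos: [0.4882, -0.3913, 0.114]
ee_rot: [-3.141, 0.001, -0.559]
wrist_force: [-0.1, -0.5, 0.2]
width: 0.0703
```

Request:
step_arm --plan '[[[0,0,-40,0,75],[0,0,-75,0,75],[0,0,-100,0,75],[0,0,-109,0,75],[0,0,-109,0,75],[0,0,-109,0,75]]]'

```text
time: 1.27
tool_pos: [0.4866, -0.3931, 0.0067]
ee_rot: [3.141, -0.0, -0.553]
wrist_force: [0.0, 0.3, 0.0]
width: 0.0703
```

Run:
```python
from h import *
o=robot.get_obs(); print(o['tool_pos'],o['ee_rot'],o['wrist_force'],o['joint_positions'])
s=snap('top','top1.png'); t=snap('scene','scene1.png')
f=lambda s,a,b,c,d,k:cv2.resize(cv2.cvtColor(s['frame'],cv2.COLOR_RGB2BGR)[a:b,c:d],None,fx=k,fy=k,interpolation=cv2.INTER_CUBIC)
cv2.imwrite('pics/g1.png',np.hstack([f(s,150,270,340,440,4),f(t,210,330,70,170,4)]))
```

```text
[ 0.48664882 -0.39307571  0.00668567] [ 3.14146453e+00 -8.40558330e-05 -5.53387224e-01] [0.03214988 0.29201698 0.04021757] [-7.69971608e-01  3.65535436e-01  1.44092659e+00 -1.10116474e-04
  1.33502101e+00  1.35423767e+00]
```

View pics/g1.png

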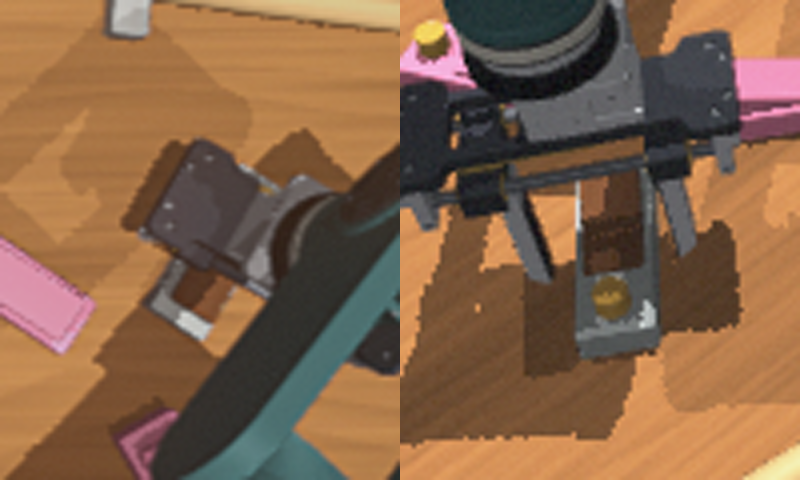

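The fingers straddle the plane and are centred on it. I'll correct the 0.035 rad of yaw the last move didn't reach, then close.

Request:
step_arm --plan '[[[0,0,-2,-0.036,75],[0,0,-2,-0.036,30],[0,0,-2,-0.036,30],[0,0,-2,-0.036,30],[0,0,-2,-0.036,30],[0,0,-2,-0.036,30]]]'

```text
time: 1.87
tool_pos: [0.4873, -0.3925, 0.0052]
ee_rot: [-3.14, -0.001, -0.589]
wrist_force: [1.6, 2.3, 1.8]
width: 0.0435
```

Request:
step_arm --plan '[[[0,0,30,0,30],[0,0,70,0,30],[0,0,110,0,30],[0,0,140,0,30],[0,25,150,0.05,30],[0,60,150,0.15,30],[0,95,150,0.25,30],[0,130,150,0.35,30]]]'

```text
time: 2.53
tool_pos: [0.4855, -0.2614, 0.1532]
ee_rot: [-3.141, 0.002, -0.235]
wrist_force: [0.3, 0.3, -4.5]
width: 0.0439
```

Run:
```python
from h import *
o=robot.get_obs(); print(o['tool_pos'],o['ee_rot'],o['wrist_force'],o['width'])
```

```text
[ 0.4855415  -0.26142061  0.15317469] [-3.14091448e+00  2.38180481e-03 -2.35275614e-01] [ 0.33282021  0.28706088 -4.50657444] 0.04393519274116763
```

Request:
step_arm --plan '[[[0,36,0,0.06,30],[0,74,0,0.12,30],[15,110,0,0.2,30],[30,146,0,0.258,30],[46,182,0,0.258,30],[62,216,0,0.258,30],[78,250,0,0.258,30],[92,282,0,0.258,30]]]'

```text
time: 3.2
tool_pos: [0.5782, 0.0212, 0.1528]
ee_rot: [3.142, 0.003, 0.02]
wrist_force: [1.1, -1.1, -4.3]
width: 0.0436
```

Request:
step_arm --plan '[[[9,32,0,0,30],[14,56,0,0,30],[14,64,0,0,30],[14,64,0,0,30],[14,64,0,0,30]]]'

```text
time: 3.62
tool_pos: [0.5917, 0.0826, 0.1532]
ee_rot: [3.14, 0.003, 0.019]
wrist_force: [-0.2, -0.4, -4.0]
width: 0.0439
```

Run:
```python
from h import *
s=snap('top','top2.png'); t=snap('scene','scene2.png')
f=lambda s,a,b,c,d,k:cv2.resize(cv2.cvtColor(s['frame'],cv2.COLOR_RGB2BGR)[a:b,c:d],None,fx=k,fy=k,interpolation=cv2.INTER_CUBIC)
cv2.imwrite('pics/g2.png',np.hstack([f(s,110,250,160,320,2.5),f(t,90,260,200,360,2.5)[:350]]))
```

```text
(no output)
```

View pics/g2.png

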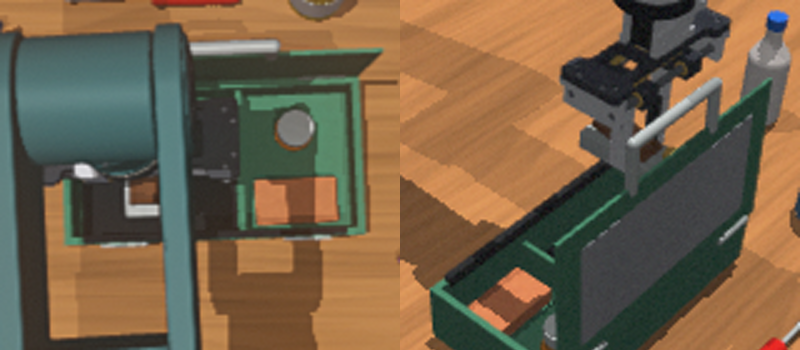

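The plane is held over the empty bay with room on both sides and clear of the upright lid. I'm lowering it.

Request:
step_arm --plan '[[[0,2,-35,0,30],[0,2,-70,0,30],[0,2,-100,0,30],[0,2,-120,0,30],[0,2,-130,0,30],[0,2,-134,0,30],[0,2,-136,0,30],[0,2,-136,0,30]]]'

```text
time: 4.38
tool_pos: [0.5938, 0.0846, 0.02]
ee_rot: [3.141, -0.003, 0.018]
wrist_force: [0.8, -0.7, -4.2]
width: 0.0439
```

Request:
step_arm --plan '[[[0,0,-1,0,30],[0,0,-2,0,30],[0,0,-2,0,30]]]'

```text
time: 4.63
tool_pos: [0.5934, 0.0852, 0.0178]
ee_rot: [3.141, -0.002, 0.019]
wrist_force: [-0.9, 0.1, -4.8]
width: 0.0436
```

Request:
step_arm --plan '[[[0,0,-1,0,30],[0,0,-2,0,30],[0,0,-3,0,30],[0,0,-3,0,30]]]'

```text
time: 4.97
tool_pos: [0.5924, 0.0852, 0.0133]
ee_rot: [3.141, 0.0, 0.019]
wrist_force: [0.2, -0.5, -4.6]
width: 0.0437
```

Request:
step_arm --plan '[[[0,0,-1,0,30],[0,0,-1.5,0,30],[0,0,-1.5,0,30]]]'

```text
time: 5.22
tool_pos: [0.5925, 0.0852, 0.0132]
ee_rot: [3.142, -0.0, 0.019]
wrist_force: [-3.6, -0.3, 3.6]
width: 0.0439
```

The force shows it has touched down. I'm releasing it and lifting straight up.

Request:
step_arm --plan '[[[0,0,0,0,65],[0,0,0,0,65],[0,0,0,0,65],[0,0,0,0,65],[0,0,10,0,65],[0,0,35,0,65],[0,0,70,0,65],[0,0,110,0,65]]]'

```text
time: 5.88
tool_pos: [0.5911, 0.0851, 0.1215]
ee_rot: [3.141, 0.004, 0.019]
wrist_force: [0.4, -1.0, -0.1]
width: 0.0608
```

Request:
step_arm --plan '[[[-20,0,35,0,40],[-40,-5,70,0.1,40],[-60,-10,100,0.22,40],[-80,-20,130,0.34,40],[-90,-30,160,0.46,40],[-90,-40,190,0.58,40],[-90,-50,215,0.7,40],[-90,-61,230,0.82,40]]]'

```text
time: 6.55
tool_pos: [0.5026, 0.0238, 0.357]
ee_rot: [3.136, -0.005, 0.845]
wrist_force: [-0.1, -0.6, 1.5]
width: 0.0376
```

Request:
step_arm --plan '[[[0,0,0,0.12,40],[0,0,0,0.24,40],[0,0,0,0.36,40],[0,0,0,0.48,40],[0,0,0,0.6,40],[0,0,0,0.72,40],[0,0,0,0.75,40],[0,0,0,0.75,40]]]'

```text
time: 7.22
tool_pos: [0.5025, 0.0241, 0.3529]
ee_rot: [3.14, 0.0, 1.589]
wrist_force: [-0.5, 0.0, 0.0]
width: 0.0374
```

Run:
```python
from h import *
s=snap('top','top3.png'); t=snap('scene','scene3.png')
f=lambda s,a,b,c,d,k:cv2.resize(cv2.cvtColor(s['frame'],cv2.COLOR_RGB2BGR)[a:b,c:d],None,fx=k,fy=k,interpolation=cv2.INTER_CUBIC)
cv2.imwrite('pics/g3.png',np.hstack([f(s,110,250,160,320,2.5),f(t,60,260,180,340,2.5)[80:430]]))
```

```text
(no output)
```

View pics/g3.png

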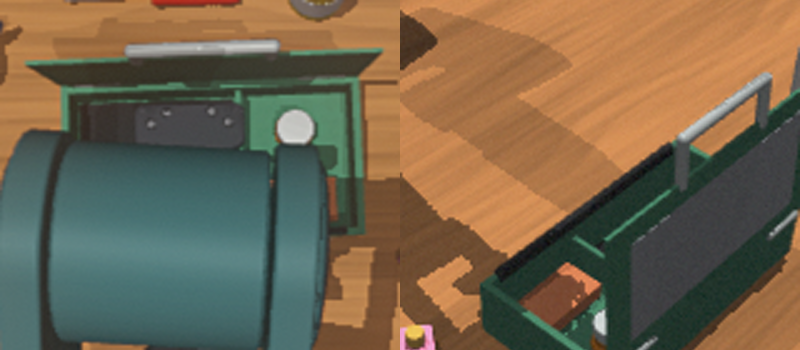

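The lid hasn't moved, but the arm hides the plane. I'll swing aside briefly to check it before closing the lid.

Request:
step_arm --plan '[[[-20,-40,0,0,40],[-40,-80,0,0,40],[-60,-118,0,0,40],[-80,-154,0,0,40],[-100,-190,0,0,40],[-120,-225,0,0,40],[-130,-260,0,0,40],[-130,-290,0,0,40]]]'

```text
time: 7.98
tool_pos: [0.3702, -0.2682, 0.3533]
ee_rot: [3.14, 0.002, 1.585]
wrist_force: [1.2, 0.1, -0.7]
width: 0.0377
```

Run:
```python
from h import *
print(robot.get_obs()['tool_pos'],robot.get_obs()['ee_rot'])
s=snap('top','top4.png')
f=lambda s,a,b,c,d,k:cv2.resize(cv2.cvtColor(s['frame'],cv2.COLOR_RGB2BGR)[a:b,c:d],None,fx=k,fy=k,interpolation=cv2.INTER_CUBIC)
cv2.imwrite('pics/g4.png',f(s,115,220,165,325,5))
```

```text
[ 0.37015581 -0.26816638  0.3533281 ] [3.14039379e+00 2.47989544e-03 1.58460449e+00]
```

View pics/g4.png

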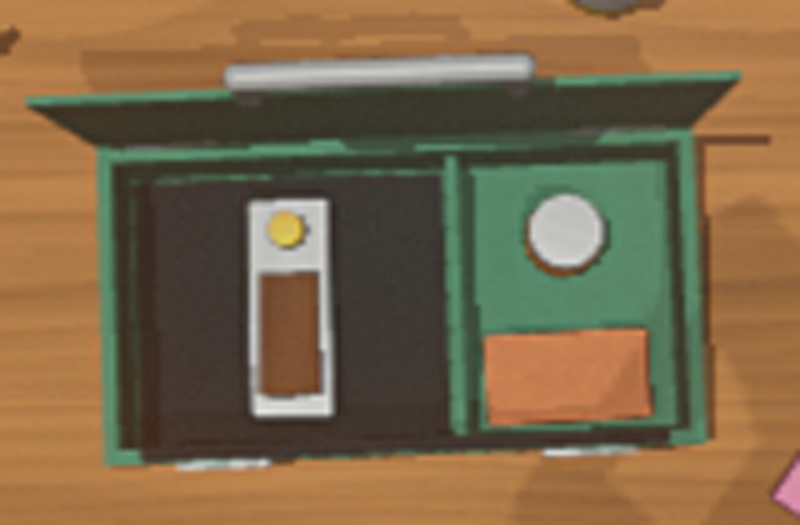

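The plane lies flat and centred in the bay, and the jar and stone are undisturbed. Now I go to the bar.

Request:
step_arm --plan '[[[28,28,0,0,40],[56,56,0,0,40],[84,84,0,0,40],[112,112,0,0,40],[138,138,0,0,40],[164,164,0,0,40],[190,190,0,0,40],[216,216,0,0,40]]]'

```text
time: 8.7
tool_pos: [0.5896, -0.0479, 0.3522]
ee_rot: [3.141, 0.0, 1.588]
wrist_force: [1.1, -0.0, 0.3]
width: 0.0378
```

Request:
step_arm --plan '[[[24,24,0,0,40],[48,48,0,0,40],[72,72,0,0,40],[84,75,0,0.004,40],[84,75,-20,0.004,40],[84,75,-40,0.004,40],[84,75,-40,0.004,40]]]'

```text
time: 9.28
tool_pos: [0.6715, 0.026, 0.3062]
ee_rot: [-3.132, -0.001, 1.593]
wrist_force: [-0.2, -0.0, -1.4]
width: 0.0377
```

Run:
```python
from h import *
print(robot.get_obs()['tool_pos'],robot.get_obs()['ee_rot'])
t=snap('scene','scene5.png')
cv2.imwrite('pics/g5.png',cv2.resize(cv2.cvtColor(t['frame'],cv2.COLOR_RGB2BGR)[60:200,240:380],None,fx=4,fy=4,interpolation=cv2.INTER_CUBIC))
```

```text
[0.67154728 0.02601369 0.30618374] [-3.13211969e+00 -6.53327868e-04  1.59292688e+00]
```

View pics/g5.png

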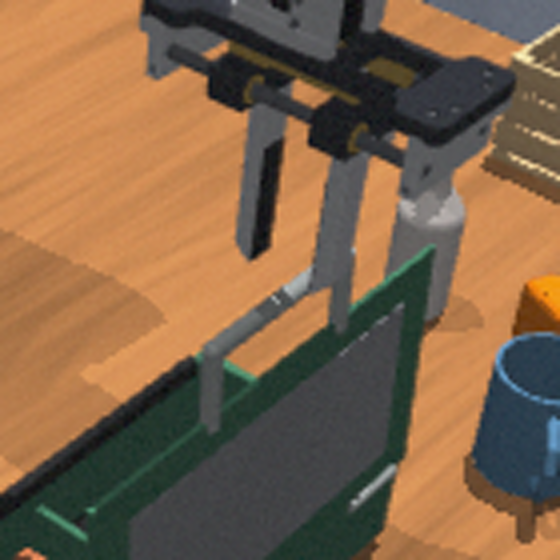

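The fingers straddle the bar. I'm going down and pinching it.

Request:
step_arm --plan '[[[0,0,-15,0,40],[0,0,-30,0,40],[0,0,-38,0,40],[0,0,-38,0,40],[0,0,-38,0,8],[0,0,-38,0,8],[0,0,-38,0,8],[0,0,-38,0,8]]]'

```text
time: 10.0
tool_pos: [0.6722, 0.0251, 0.2755]
ee_rot: [3.141, 0.0, 1.593]
wrist_force: [-4.1, -0.7, 2.9]
width: 0.0146
```

Request:
step_arm --plan '[[[0,0,0,0,8],[0,0,0,0,8]]]'

```text
time: 10.17
tool_pos: [0.6718, 0.0251, 0.2755]
ee_rot: [-3.142, 0.0, 1.593]
wrist_force: [-4.8, -0.1, 4.4]
width: 0.0112
```

The bar sits 7 mm low in the pads, so I'll reopen slightly and go deeper.

Request:
step_arm --plan '[[[0,0,0,0,30],[0,0,0,0,30],[0,0,-7,0,30],[0,0,-7,0,30],[0,0,-7,0,8],[0,0,-7,0,8],[0,0,-7,0,8],[0,0,-7,0,8]]]'

```text
time: 10.83
tool_pos: [0.6723, 0.0251, 0.2666]
ee_rot: [-3.14, -0.0, 1.593]
wrist_force: [-1.0, -0.7, -1.4]
width: 0.0111
```

Run:
```python
from h import *
o=robot.get_obs();p=o['tool_pos'];print(p,o['width'],o['wrist_force'])
Hx=.6795; c=np.cos(.022);sn=np.sin(.022)
b=p+[0,0,.019]; d=(Hx-b[0])/c; th=np.arctan2(b[2]-.072,d); r=np.hypot(b[2]-.072,d); print(th,r)
r=.215
th0=1.53
T=np.linspace(th0,0,57); 
for i,t in enumerate(T):
    if i%1==0: print(i,round(t,3),*(1e3*r*np.array([-(np.cos(t)-np.cos(th0))*c,-(np.cos(t)-np.cos(th0))*sn,np.sin(t)-np.sin(th0)])).round(1))
```

```text
[0.67228156 0.02511916 0.26663361] 0.011141502253357728 [-0.95778129 -0.73850487 -1.41818255]
1.5370121103464103 0.21375558970741557
0 1.53 -0.0 -0.0 0.0
1 1.503 -5.9 -0.1 -0.3
2 1.475 -11.7 -0.3 -0.8
3 1.448 -17.6 -0.4 -1.4
4 1.421 -23.4 -0.5 -2.2
5 1.393 -29.2 -0.6 -3.2
6 1.366 -34.9 -0.8 -4.3
7 1.339 -40.7 -0.9 -5.6
8 1.311 -46.4 -1.0 -7.0
9 1.284 -52.0 -1.1 -8.6
10 1.257 -57.6 -1.3 -10.3
11 1.229 -63.2 -1.4 -12.2
12 1.202 -68.7 -1.5 -14.3
13 1.175 -74.1 -1.6 -16.5
14 1.148 -79.5 -1.7 -18.8
15 1.12 -84.8 -1.9 -21.3
16 1.093 -90.1 -2.0 -23.9
17 1.066 -95.3 -2.1 -26.7
18 1.038 -100.4 -2.2 -29.6
19 1.011 -105.4 -2.3 -32.7
20 0.984 -110.3 -2.4 -35.8
21 0.956 -115.2 -2.5 -39.2
22 0.929 -119.9 -2.6 -42.6
23 0.902 -124.6 -2.7 -46.2
24 0.874 -129.1 -2.8 -49.9
25 0.847 -133.6 -2.9 -53.7
26 0.82 -137.9 -3.0 -57.7
27 0.792 -142.2 -3.1 -61.7
28 0.765 -146.3 -3.2 -65.9
29 0.738 -150.3 -3.3 -70.2
30 0.71 -154.2 -3.4 -74.6
31 0.683 -158.0 -3.5 -79.1
32 0.656 -161.6 -3.6 -83.7
33 0.628 -165.1 -3.6 -88.4
34 0.601 -168.5 -3.7 -93.2
35 0.574 -171.8 -3.8 -98.1
36 0.546 -174.9 -3.8 -103.1
37 0.519 -177.9 -3.9 -108.2
38 0.492 -180.7 -4.0 -113.3
39 0.464 -183.4 -4.0 -118.5
40 0.437 -186.0 -4.1 -123.8
41 0.41 -188.4 -4.1 -129.2
42 0.383 -190.6 -4.2 -134.6
43 0.355 -192.8 -4.2 -140.1
44 0.328 -194.7 -4.3 -145.6
45 0.301 -196.5 -4.3 -151.2
46 0.273 -198.2 -4.4 -156.8
47 0.246 -199.7 -4.4 -162.5
48 0.219 -201.1 -4.4 -168.2
49 0.191 -202.3 -4.5 -174.0
50 0.164 -203.3 -4.5 -179.7
51 0.137 -204.2 -4.5 -185.5
52 0.109 -204.9 -4.5 -191.4
53 0.082 -205.5 -4.5 -197.2
54 0.055 -205.9 -4.5 -203.1
55 0.027 -206.1 -4.5 -208.9
56 0.0 -206.2 -4.5 -214.8
```

Request:
step_arm --plan '[[[-4,0,0,0,8],[-10,0,-1,0,8],[-16,0,-1,0,8],[-22,0,-2,0,8],[-28,-1,-3,0,8],[-34,-1,-4,0,8],[-40,-1,-5.5,0,8],[-46,-1,-7,0,8]]]'

```text
time: 11.5
tool_pos: [0.6259, 0.0239, 0.2605]
ee_rot: [3.141, 0.001, 1.593]
wrist_force: [3.8, -1.3, -0.7]
width: 0.0112
```

Request:
step_arm --plan '[[[-5.6,0,-1.6,0,8],[-11.2,0,-3.3,0,8],[-16.8,0,-5.2,0,8],[-22.3,0,-7.3,0,8],[-27.7,-1,-9.5,0,8],[-33.1,-1,-11.8,0,8],[-38.4,-1,-14.3,0,8],[-43.7,-1,-16.9,0,8]]]'

```text
time: 12.17
tool_pos: [0.5821, 0.0229, 0.2429]
ee_rot: [-3.141, 0.001, 1.593]
wrist_force: [2.8, -2.7, 1.0]
width: 0.0108
```

Request:
step_arm --plan '[[[-5.2,0,-2.8,0,8],[-10.3,0,-5.7,0,8],[-15.3,0,-8.8,0,8],[-20.2,0,-11.9,0,8],[-25.1,0,-15.3,0,8],[-29.8,-1,-18.7,0,8],[-34.5,-1,-22.3,0,8],[-39,-1,-26,0,8]]]'

```text
time: 12.83
tool_pos: [0.5431, 0.0225, 0.2163]
ee_rot: [-3.141, -0.001, 1.593]
wrist_force: [0.2, -1.7, -0.7]
width: 0.0111
```

Request:
step_arm --plan '[[[-4.5,0,-3.8,0,8],[-8.8,0,-7.8,0,8],[-13.1,0,-11.8,0,8],[-17.2,0,-16,0,8],[-21.2,0,-20.3,0,8],[-25.1,0,-24.7,0,8],[-28.9,0,-29.2,0,8],[-32.5,0,-33.8,0,8]]]'

```text
time: 13.5
tool_pos: [0.5107, 0.0224, 0.1827]
ee_rot: [-3.141, -0.0, 1.593]
wrist_force: [-0.9, -1.0, -1.6]
width: 0.0112
```

Request:
step_arm --plan '[[[-3.5,0,-4.7,0,8],[-6.9,0,-9.5,0,8],[-10.2,0,-14.4,0,8],[-13.3,0,-19.4,0,8],[-16.3,0,-24.5,0,8],[-19.1,0,-29.6,0,8],[-21.8,0,-34.8,0,8],[-24.4,0,-40.1,0,8]]]'

```text
time: 14.17
tool_pos: [0.4864, 0.0222, 0.1425]
ee_rot: [-3.141, -0.0, 1.593]
wrist_force: [-1.4, -1.5, -2.5]
width: 0.0109
```

Request:
step_arm --plan '[[[-2.4,0,-5.4,0,8],[-4.6,0,-10.8,0,8],[-6.8,0,-16.3,0,8],[-8.7,0,-21.8,0,8],[-10.5,0,-27.4,0,8],[-12.2,0,-33,0,8],[-13.7,0,-38.7,0,8],[-15.1,0,-44.4,0,8]]]'

```text
time: 14.83
tool_pos: [0.4715, 0.0222, 0.0981]
ee_rot: [-3.141, -0.0, 1.593]
wrist_force: [-3.1, -0.7, -1.9]
width: 0.0111
```

Request:
step_arm --plan '[[[-1,0,-4,0,8],[-1.7,0,-8,0,8],[-2.3,0,-12,0,8],[-2.9,0,-16,0,8],[-3.5,0,-20,0,8],[-3.9,0,-23,0,8],[-4,0,-25,0,8],[-4,0,-25,0,8]]]'

```text
time: 15.5
tool_pos: [0.4675, 0.0223, 0.0729]
ee_rot: [-3.141, -0.0, 1.593]
wrist_force: [-1.9, -0.2, -7.9]
width: 0.0108
```

Request:
step_arm --plan '[[[0,0,-2,0,8],[-0.3,0,-4,0,8],[-0.5,0,-6,0,8],[-0.6,0,-8,0,8],[-0.7,0,-10,0,8],[-0.7,0,-10,0,8]]]'

```text
time: 16.0
tool_pos: [0.4668, 0.0223, 0.0632]
ee_rot: [-3.141, -0.0, 1.593]
wrist_force: [-2.7, 1.3, -6.2]
width: 0.0112
```

Request:
step_arm --plan '[[[0,0,-1,0,8],[0,0,-2,0,8],[0,0,-3,0,8],[0,0,-3,0,8]]]'

```text
time: 16.33
tool_pos: [0.4667, 0.0223, 0.0605]
ee_rot: [-3.141, -0.0, 1.593]
wrist_force: [-5.0, 1.6, -4.1]
width: 0.0109
```

Request:
step_arm --plan '[[[0,0,-1,0,8],[0,0,-2,0,8],[0,0,-2,0,8]]]'

```text
time: 16.58
tool_pos: [0.4666, 0.0223, 0.0588]
ee_rot: [-3.14, -0.0, 1.593]
wrist_force: [-5.4, 1.6, -2.3]
width: 0.0107
```

Request:
step_arm --plan '[[[-0.5,0,-1,0,8],[-0.5,0,-2,0,8],[-0.5,0,-2,0,8]]]'

```text
time: 16.83
tool_pos: [0.4666, 0.0223, 0.0573]
ee_rot: [3.141, -0.0, 1.593]
wrist_force: [-5.4, 2.0, -0.9]
width: 0.0113
```

Request:
step_arm --plan '[[[0,0,-1,0,8],[0,0,-1,0,8]]]'

```text
time: 17.0
tool_pos: [0.4666, 0.0223, 0.0565]
ee_rot: [3.141, -0.0, 1.593]
wrist_force: [-5.7, 1.2, -0.6]
width: 0.0111
```

Request:
step_arm --plan '[[[0,0,-1,0,8],[0,0,-1,0,8]]]'

```text
time: 17.17
tool_pos: [0.4666, 0.0222, 0.0556]
ee_rot: [3.142, -0.0, 1.593]
wrist_force: [-6.1, 2.1, 1.1]
width: 0.0111
```

Request:
step_arm --plan '[[[0,0,-1,0,8],[0,0,-1,0,8]]]'

```text
time: 17.33
tool_pos: [0.4666, 0.0223, 0.0547]
ee_rot: [-3.142, -0.0, 1.593]
wrist_force: [-6.6, 1.4, 1.3]
width: 0.0111
```

Request:
step_arm --plan '[[[0,0,-1,0,8],[0,0,-1,0,8]]]'

```text
time: 17.5
tool_pos: [0.4666, 0.0223, 0.0539]
ee_rot: [3.142, -0.0, 1.593]
wrist_force: [-7.7, 1.4, 1.9]
width: 0.011
```

Request:
step_arm --plan '[[[0,0,-1,0,8],[0,0,-1,0,8]]]'

```text
time: 17.67
tool_pos: [0.4666, 0.0223, 0.0534]
ee_rot: [-3.142, -0.0, 1.593]
wrist_force: [-7.7, 1.3, 3.1]
width: 0.0111
```

Request:
step_arm --plan '[[[0,0,-1,0,8],[0,0,-1,0,8]]]'

```text
time: 17.83
tool_pos: [0.4666, 0.0222, 0.0534]
ee_rot: [3.141, -0.0, 1.593]
wrist_force: [-9.3, 1.1, 9.1]
width: 0.0111
```

Request:
step_arm --plan '[[[0,0,-1,0,8],[0,0,-1,0,8]]]'

```text
time: 18.0
tool_pos: [0.4666, 0.0222, 0.0533]
ee_rot: [3.141, 0.0, 1.593]
wrist_force: [-11.9, 1.9, 13.5]
width: 0.0109
```

Request:
step_arm --plan '[[[0,0,-1,0,8],[0,0,-1,0,8]]]'

```text
time: 18.17
tool_pos: [0.4666, 0.0222, 0.0531]
ee_rot: [3.141, 0.0, 1.593]
wrist_force: [-14.2, 2.0, 17.6]
width: 0.011
```

The lid stopped hard at z = 0.0533, where force rises with no further travel. I'm easing off and opening slightly.

Request:
step_arm --plan '[[[0,0,2,0,8],[0,0,3,0,8],[0,0,3,0,8]]]'

```text
time: 18.42
tool_pos: [0.4666, 0.0222, 0.0534]
ee_rot: [3.141, -0.0, 1.593]
wrist_force: [-8.6, 1.9, 3.8]
width: 0.0111
```

Request:
step_arm --plan '[[[0,0,0,0,28],[0,0,0,0,28],[0,0,0,0,28],[0,0,0,0,28]]]'

```text
time: 18.75
tool_pos: [0.4683, 0.0218, 0.0528]
ee_rot: [3.138, 0.001, 1.593]
wrist_force: [0.4, -0.3, 0.4]
width: 0.0261
```

Released with no contact. I'm lifting straight up, then backing away.

Request:
step_arm --plan '[[[0,0,5,0,28],[0,0,15,0,28],[0,0,30,0,28],[0,0,60,0,28],[0,0,95,0,28],[0,0,130,0,28],[-20,-35,150,0,28],[-40,-70,160,0,28]]]'

```text
time: 19.42
tool_pos: [0.43, -0.0451, 0.216]
ee_rot: [3.134, 0.002, 1.598]
wrist_force: [0.6, -2.2, 0.2]
width: 0.0265
```

Request:
step_arm --plan '[[[-10,-40,0,0,28],[-20,-80,0,0,28],[-30,-120,0,0,28],[-40,-160,0,0,28],[-50,-200,0,0,28],[-60,-240,0,0,28],[-60,-240,0,0,28],[-60,-240,0,0,28]]]'

```text
time: 20.08
tool_pos: [0.3675, -0.2871, 0.2116]
ee_rot: [3.141, 0.0, 1.588]
wrist_force: [0.1, 0.1, 0.2]
width: 0.0262
```

Run:
```python
from h import *
o=robot.get_obs(); print(o['time'],o['tool_pos'],o['wrist_force'])
s=snap('top','top6.png'); t=snap('scene','scene6.png')
f=lambda s,a,b,c,d,k:cv2.resize(cv2.cvtColor(s['frame'],cv2.COLOR_RGB2BGR)[a:b,c:d],None,fx=k,fy=k,interpolation=cv2.INTER_CUBIC)
cv2.imwrite('pics/g6.png',np.hstack([f(s,115,235,165,325,2.5),f(t,120,240+0,200,360,2.5)]))
# predicted bar ends, closed / 0.02
yaw=.022;Rz=np.array([[np.cos(yaw),-np.sin(yaw),0],[np.sin(yaw),np.cos(yaw),0],[0,0,1]]);C=np.array([.5945,.0213,0])
for th in(0,.02,.04): print(th,[proj(t,C+Rz@np.array([.085-.17*np.cos(th),y,.074+.17*np.sin(th)])).round(1) for y in(.16,-.16)])
```

```text
20.0833 [ 0.36748211 -0.2871282   0.2116235 ] [0.07677758 0.14284975 0.23433063]
0 [array([289.8, 145.5]), array([209.6, 203.8])]
0.02 [array([289.9, 144.6]), array([209.5, 202.8])]
0.04 [array([290. , 143.7]), array([209.5, 201.9])]
```

View pics/g6.png

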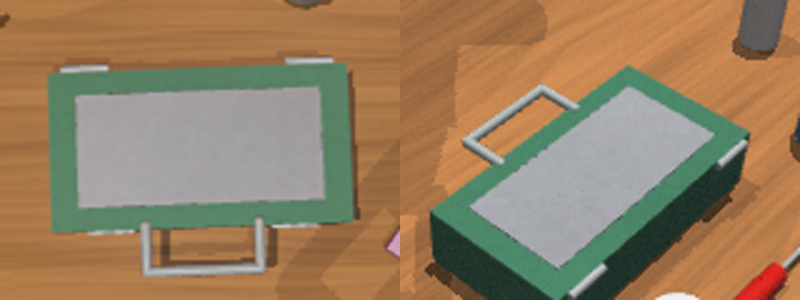

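The lid lies flush with no seal showing. Its front corner at about (213,205) fits an angle near 0 better than 0.02 or more. The arm is clear, so I'm handing in.

```bash
python3 -c "
from bench import robot
print(robot.close_job())"
```

```text
the job is handed in; nothing more can be done
None
```

The job is done and handed in at about 20 s of the 72 s allowed: the plane is in the chest and the lid is shut.

- **Plane:** I lowered the block plane into the empty bay until the wrist force showed it touch down. A picture taken after letting go showed it flat and centred, with the jar and stone undisturbed.
- **Lid:** I held the bar all the way down at about 70 mm/s, then pressed onto the seal in 1 mm steps. The lid stopped hard with the TCP at 53 mm, about where I had worked out the closed position to be.
- **Closing force:** It reached the stop at about 3 N by the wrist reading. I went three steps further to be sure, which raised that to 18 N vertical and 14 N along x before I eased off. That is more than the 3 to 8 N needed to close it.
- **Last checks:** With the arm clear and the wrist force near zero, the final pictures showed the lid flush and no seal visible. At that scale, 0 and 0.02 rad differ by only about one pixel. So the claim that it is fully closed rests mainly on the hard stop I felt. I did not check the items away from the chest in those pictures.

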